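Make up two service kits on the workshop bench

TASK

Make up two service kits from the parts standing in the middle of the bench. The blue tray's kit is the orange oil filter in the large pocket, with the fuel bowl (amber with a red cap) and the brass drain plug in the two small pockets, one in each, either way round; the yellow tray's kit is the white oil filter in the large pocket and the steel bearing in either small pocket. Complete the blue kit before the yellow one, stand every part upright on its pocket's floor, and leave the black filter and the wrench where they are.

Things in the scene. Friction and masses are not known exactly. Their poses are not given: they have to be found in the camera images.
- tray_blue: Blue moulded plastic kit tray, a plate 190 x 140 x 14 mm lying fixed on the bench, with three square pockets 10 mm deep (dark floors, 4 mm above the bench). Origin: centre of the underside; x along the 190 mm side, z up. One large pocket 86 x 86 mm centred at x = -46, y = 0 mm; two small pockets 60 x 60 mm centred at x = +52, y = +34 and -34 mm.
- tray_yellow: Yellow moulded plastic kit tray, a plate 190 x 140 x 14 mm lying fixed on the bench, with three square pockets 10 mm deep (dark floors, 4 mm above the bench). Origin: centre of the underside; x along the 190 mm side, z up. One large pocket 86 x 86 mm centred at x = -46, y = 0 mm; two small pockets 60 x 60 mm centred at x = +52, y = +34 and -34 mm.
- filter_orange: Orange spin-on oil filter standing on the bench, a cylinder 60 mm in diameter and 82 mm tall (top edge bevelled over the last 6 mm), about 420 g. Origin: centre of the underside, z up.
- filter_white: White spin-on oil filter standing on the bench, a cylinder 60 mm in diameter and 58 mm tall (top edge bevelled over the last 6 mm), about 320 g. Origin: centre of the underside, z up.
- filter_black: Black spin-on oil filter standing on the bench, a cylinder 60 mm in diameter and 70 mm tall (top edge bevelled over the last 6 mm), about 380 g. A spare that stays in the stock. Origin: centre of the underside, z up.
- fuel_bowl: Fuel filter bowl standing upright: amber glass cylinder with a red cap, 36 mm in diameter all the way up, 62 mm tall, about 120 g. Origin: centre of the underside, z up.
- drain_plug: Brass drain plug standing on its hexagonal head: head 28 mm across flats (32 mm across corners) and 14 mm high, threaded round shank 20 mm in diameter rising from it to 45 mm above the bench, about 150 g. Origin: centre of the head's underside, z up along the shank.
- bearing: Steel bearing, a plain ring lying flat on the bench: outside diameter 44 mm, bore 20 mm, 26 mm high, about 160 g. Origin: centre of the underside, z up along the bore.
- wrench: Bystander: steel wrench lying flat on the bench beyond the parts, roughly along the world's y. Origin: under its middle, x along its length.
There are look-alikes about, which are no part of the job. Of the things that look like the filter_orange, take the one that is farthest to the robot's left at the start.

How it is judged:
By the outcome, as a careful person would: the job done as asked, in the order asked, and still so for the second after the job is handed in, with the robot touching nothing.
It also fails if it takes over 109 s, if anything falls off the work surface, if the arm or the gripper's body presses on something with over 40 N, if the wrist force passes 120 N, or if a joint passes its speed limit or range.

ROBOT

A 6-joint arm with a two-finger parallel gripper is mounted at the origin on the work surface. World frame = base frame: x ahead of the robot, y to its left, z up, the work surface at z = 0. Lengths are in m, angles in rad, forces in N, time in s.
With the tool pointing down it reaches from about 0.3 to 0.775 m from the base axis. Payload 14.6 kg.
Tool frame: the origin (TCP) lies at the very end of the fingers, on their centre line; the grasp point (between the pads) lies 19 mm behind it; z points along the fingers, y is the line along which they close (so a half turn about z gives the same grasp; the last joint's range is limited). The gripper opens to 94 mm and grips with 3 to 60 N. Pads are 16 mm wide; open, the fingers measure 119 mm over their backs; the gripper's body (75 mm by 177 mm) begins 78 mm behind the grasp point.
Start: joints at [-1.242, 0.3, 1.521, -0, 1.321, -0.067], TCP at [0.212, -0.507, 0.205] pointing down, gripper open.
Joint ranges: [-3.03, 3.03], [-0.79, 2.21], [0.23, 2.52], [-1.04, 4.18], [0, 3.07], [-2.55, 2.55]. Speed limits (rad/s): [2.22, 2.22, 2.57, 3.14, 3.14, 3.14].

INTERFACE

Orientations are given as [roll, pitch, yaw] about the fixed x, y, z axes, in that order (R = Rz(yaw) Ry(pitch) Rx(roll)).
In Python, from station import status, vision, order, silhouettes gives the robot as it stands. The module is installed in compiled form; this text tells all that it offers.
- The arm moves only by the shell command python3 -m pendant 'ROWS' [FORCE]. ROWS is JSON, one flat list of numbers, 7 for each row, row after row: the shift along the tool's x, y, z in units of 500 mm (1.0 is 500 mm), then the turn, a rotation vector about the tool's x, y, z in units of 90 degrees (1.0 is 90 degrees), then the opening, from -1 (shut) to 1 (fully open). A call has 1 to 12 rows; each row is the pose to reach, as a shift and turn from the pose commanded when the call began, along the tool's axes at that moment; what a row does not reach only later rows make up. A row lasts 1/10 s, in which the tool goes at most 50 mm and 8.59 degrees, less where a joint would pass 70% of its speed; a pose out of reach is approached as far as the arm can. A call with a number of a shift or a turn outside -1 to 1 is refused whole. A call with a gripper value outside its range is refused whole. The fingers move at their own pace and stop on an object; FORCE is the grip in N (left out, the last holds). Time passes only in rows, so rows that repeat a pose let the fingers close. It gives the time, the measured TCP pose, the force, the opening and the grip force at its end, in the units of the state.
- status.get_obs(): the state, without advancing time (a new reading comes with each control period).
- vision.camera(name): name is "side" or "top" or "wrist"; returns a dict with "pixels" (384x512x3 uint8, red, green, blue), "K" (3x3 intrinsics, pixels), "R" (3x3) and "t" (3): a world point X has camera coordinates R X + t. Camera axes: x right, y down, z forward; pixel columns grow to the right and rows downward; lengths in m; the calibration is good to about 2 mm. A picture is of the moment at which its call begins. There is no depth.
- order.hand_in(): hands the job in; it is judged then, once.
Trained networks look in a picture, given as the dict that the camera call returned (one of the last four; its "shot" number tells which), for a name from the list of things; names that differ only in an ending like _2 or _b are one class to them, and where a whole thing is asked for, a point or a joint stands for the part that bears it (a point fixed in the world has none). Each returns a list of dicts, best first, with "score" (0 to 1); they miss things now and then, are a little off and sometimes report something else, mostly with a low value. They report only what shows in the picture. A call takes as long as a camera call. They do not tell look-alikes from the thing itself.
- silhouettes(target, picture): "region" (384x512 bool, what is visible of it) and "extent" ([left, top, right, bottom] in pixels, round what is visible of it).
The state is a dict: "time_s": time; "qpos": joint angles; "joint_vel": joint speeds; "tau": joint torques, N m; "ee_pos": TCP position; "eef_rot": TCP orientation; "force": force on the tool from outside, world axes, zero at the start; "moment": the same for the moment, N m; "grip_width": finger opening in m; "grip_force": force on a finger pad.
Only numpy, scipy, OpenCV 4.12 (cv2) and the standard library are available. Lean on these libraries where they do the work, as an engineer would, in place of code of your own. Each camera call takes 0.05 s, during which the arm holds its last target. There are 200 camera calls.

## Working session

There is one attempt and no reset: what is moved stays moved. The work goes in short steps, Python scripts to look and compute and a shell command to move; the robot and the scene stay as the last step left them, time stands still between calls to the robot, and variables do not carry over. Pictures are saved under pics/ and viewed, at most 14 in all, crops included, and the job is handed in when it is done.

```bash
mkdir -p pics; cat > h.py <<'E'
import numpy as np,cv2
from station import status,vision,order,silhouettes
def save(p,n): cv2.imwrite('pics/'+n,p['pixels'][:,:,::-1])
def ray(p,u,v,z):
    K,R,t=map(np.array,(p['K'],p['R'],p['t'])); d=R.T@np.linalg.solve(K,[u,v,1]); c=-R.T@t
    return c+d*(z-c[2])/d[2]
def proj(p,X):
    q=np.array(p['K'])@(np.array(p['R'])@X+p['t']); return q[:2]/q[2]
E
python3 - <<'E'
from h import *
o=status.get_obs(); print({k:np.round(v,3) for k,v in o.items()})
for n in('top','side'):
    p=vision.camera(n); save(p,n+'0.png')
    print(n,'cam',np.round(-np.array(p['R']).T@p['t'],3))
    for k in 'tray_blue tray_yellow filter_orange filter_white filter_black fuel_bowl drain_plug bearing wrench'.split():
        for d in silhouettes(k,p):
            e=d['extent'];m=np.argwhere(d['region']).mean(0)
            print(k,round(d['score'],2),np.round(e),m[::-1].round(1),ray(p,m[1],m[0],0.03).round(3))
E
```

```text
{'time_s': np.float64(0.0), 'qpos': array([-1.242,  0.3  ,  1.522,  0.   ,  1.321, -0.067]), 'joint_vel': array([-0.   ,  0.   , -0.001, -0.001,  0.001, -0.   ]), 'tau': array([-0.0000e+00, -5.3180e+01, -3.5273e+01,  7.1000e-02,  2.4000e-02,
       -0.0000e+00]), 'ee_pos': array([ 0.212, -0.507,  0.205]), 'eef_rot': array([-3.14 , -0.   ,  0.396]), 'force': array([-0.094, -1.105, -0.412]), 'moment': array([-0.019,  0.043, -0.009]), 'grip_force': np.float64(0.0), 'grip_width': np.float64(0.094)}
top cam [0.419 0.013 0.913]
tray_yellow 0.85 [ 78. 186. 165. 296.] [121.9 240.7] [0.487 0.252 0.03 ]
filter_orange 0.97 [323.  96. 362. 137.] [343.3 114. ] [ 0.759 -0.179  0.03 ]
filter_orange 0.89 [344. 297. 379. 336.] [361.5 313.5] [ 0.363 -0.211  0.03 ]
filter_orange 0.58 [279. 302. 313. 340.] [296.1 321.7] [ 0.344 -0.087  0.03 ]
filter_orange 0.55 [195. 138. 229. 178.] [210.5 158.9] [0.656 0.088 0.03 ]
filter_orange 0.19 [350. 158. 447. 268.] [398.1 212. ] [ 0.559 -0.286  0.03 ]
filter_white 0.67 [193. 253. 225. 288.] [208.7 269.6] [0.437 0.082 0.03 ]
filter_black 0.95 [202. 198. 237. 233.
[... 699 characters left out ...]
0.2 174.5] [0.658 0.103 0.03 ]
filter_orange 0.64 [144. 197. 179. 240.] [160.8 216.5] [ 0.346 -0.066  0.03 ]
filter_orange 0.62 [139. 232. 175. 290.] [157.  260.6] [ 0.364 -0.197  0.03 ]
filter_white 0.86 [199. 164. 222. 199.] [212.  179.5] [0.442 0.078 0.03 ]
filter_black 0.88 [244. 162. 268. 199.] [255.6 181. ] [0.548 0.073 0.03 ]
fuel_bowl 0.9 [296. 205. 315. 238.] [307.8 220.7] [ 0.659 -0.077  0.03 ]
drain_plug 0.71 [204. 270. 337. 367.] [266.8 314.8] [ 0.568 -0.319  0.03 ]
drain_plug 0.53 [201. 210. 213. 232.] [204.1 221.7] [ 0.44  -0.082  0.03 ]
bearing 0.91 [246. 217. 268. 235.] [257.5 226.9] [ 0.552 -0.098  0.03 ]
wrench 0.63 [351. 183. 378. 226.] [363.3 202.4] [ 0.791 -0.011  0.03 ]
```

View pics/top0.png

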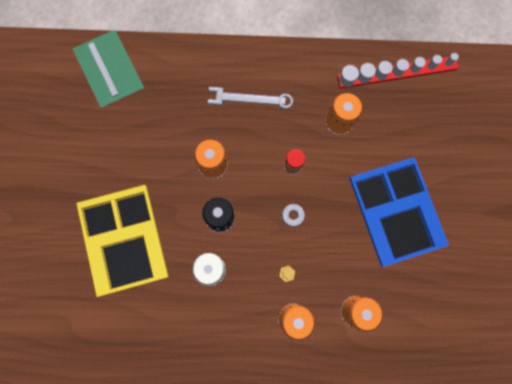

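View pics/side0.png

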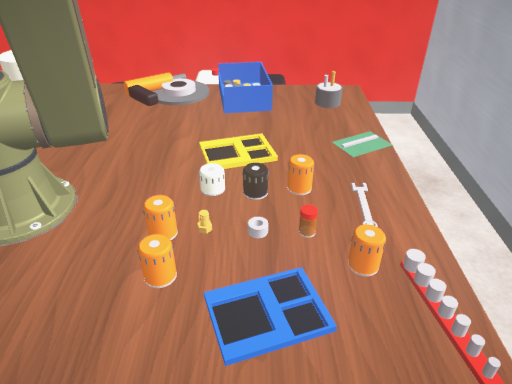

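Top view: the orange filter farthest to the robot's left is the one at pixel (210,155). White is at (208,269), the bowl at (295,160), the bearing at (293,215) and the plug at (287,273). The blue tray is at (398,212) and the yellow at (122,240). The side view agrees. Next I'll fit positions by model projection.

```bash
cat >> h.py <<'E'
from scipy.optimize import least_squares
SZ=dict(filter_orange=[(.03,0),(.03,.076),(.024,.082)],filter_white=[(.03,0),(.03,.052),(.024,.058)],filter_black=[(.03,0),(.03,.064),(.024,.07)],
 fuel_bowl=[(.018,0),(.018,.062)],drain_plug=[(.0155,0),(.0155,.014),(.01,.045)],bearing=[(.022,0),(.022,.026)])
def ext(p,k,x,y,z0=0):
    a=np.linspace(0,2*np.pi,48)
    q=np.array([proj(p,np.array([x+r*np.cos(t),y+r*np.sin(t),z+z0])) for r,z in SZ[k] for t in a])
    return np.r_[q.min(0),q.max(0)]
def fit(k,obs,x0,z0=0):
    f=lambda s:np.concatenate([ext(p,k,*s,z0)-e for p,e in obs])
    r=least_squares(f,x0,loss='soft_l1'); return r.x,r.fun.reshape(-1,4)
def near(k,p,g,z=.03,tol=.05):
    best=None
    for d in silhouettes(k,p):
        m=np.argwhere(d['region']).mean(0); w=ray(p,m[1],m[0],z)[:2]; D=np.hypot(*(w-g))
        if D<tol and (best is None or D<best[0]): best=(D,np.array(d['extent'],float)+[0,0,1,1])
    return None if best is None else best[1]
def tray(p,col):
    h=cv2.cvtColor(p['pixels'],cv2.COLOR_RGB2HSV)
    lo,hi=((105,150,80),(125,255,255)) if col=='blue' else ((22,150,120),(35,255,255))
    m=cv2.inRange(h,lo,hi); cs,_=cv2.findContours(m,cv2.RETR_EXTERNAL,cv2.CHAIN_APPROX_NONE)
    c=max(cs,key=cv2.contourArea)[:,0]; w=np.array([ray(p,u+.0,v+.0,.014)[:2] for u,v in c])*1000
    return cv2.minAreaRect(w.astype(np.float32)),cs
E
python3 - <<'E'
from h import *
T=vision.camera('top');S=vision.camera('side')
for k,g in dict(filter_orange=(.656,.095),filter_white=(.44,.08),filter_black=(.546,.07),fuel_bowl=(.657,-.078),drain_plug=(.437,-.07),bearing=(.552,-.09)).items():
    ob=[(p,e) for p in(T,S) if (e:=near(k,p,np.array(g))) is not None]
    for o in [ob]+([[b] for b in ob] if len(ob)>1 else []):
        x,r=fit(k,o,g); print(k,len(o),x.round(4),r.round(1).tolist())
for c in('blue','yellow'): print(c,tray(T,c)[0])
for c in('blue',): print(c,tray(S,c)[0])
E
```

```text
filter_orange 2 [0.6541 0.0862] [[-0.4, -0.0, 0.7, -4.0], [-0.3, -2.2, -1.8, 0.9]]
filter_orange 1 [0.6506 0.0864] [[-0.5, 1.7, 0.6, -2.4]]
filter_orange 1 [0.6565 0.0843] [[0.7, -1.8, -0.7, 1.4]]
filter_white 2 [0.4379 0.0771] [[1.8, -0.9, -0.7, -1.0], [-2.6, -0.1, -1.9, -1.5]]
filter_white 1 [0.4361 0.0782] [[1.1, 0.0, -1.3, -0.0]]
filter_white 1 [0.4437 0.0735] [[-0.4, 0.7, 0.4, -0.6]]
filter_black 2 [0.5432 0.0604] [[4.0, -0.9, -0.9, -1.6], [-3.5, -0.0, -1.6, -0.9]]
filter_black 1 [0.5407 0.0644] [[1.8, 0.4, -2.9, -0.4]]
filter_black 1 [0.5493 0.0586] [[-1.0, 0.4, 1.0, -0.4]]
fuel_bowl 2 [ 0.6567 -0.0808] [[-0.3, 0.5, 1.0, -3.7], [0.5, -0.1, -2.0, -0.5]]
fuel_bowl 1 [ 0.6541 -0.0801] [[-0.7, 1.8, 0.6, -2.5]]
fuel_bowl 1 [ 0.6583 -0.0819] [[1.3, 0.3, -1.1, -0.2]]
drain_plug 2 [ 0.4383 -0.0681] [[2.0, -1.8, -1.7, -0.4], [-0.5, 0.4, -2.1, -0.7]]
drain_plug 1 [ 0.4361 -0.068 ] [[1.9, -0.7, -1.8, 0.7]]
drain_plug 1 [ 0.4412 -0.0686] [[0.8, 0.6, -0.8, -0.5]]
bearing 2 [ 0.5476 -0.0781] [[0.5, -1.9, -5.4, -4.0], [-3.2, 0.1, -7.1, 1.9]]
bearing 1 [ 0.5419 -0.0838] [[3.2, 1.1, -2.5, -1.1]]
bearing 1 [ 0.5586 -0.0747] [[2.0, -0.8, -2.0, 0.8]]
blue ((564.9610595703125, -291.48663330078125), (188.12144470214844, 141.40975952148438), 19.24135398864746)
yellow ((491.745361328125, 257.55560302734375), (191.22332763671875, 141.91419982910156), 17.163984298706055)
blue ((569.7587890625, -296.5600280761719), (190.3235626220703, 146.90159606933594), 19.289491653442383)
```

```bash
cat >> h.py <<'E'
from scipy.spatial.transform import Rotation as Ro
def go(*targets,yaw=None,at=None):
    """print tool shift/turn (pendant units) for world targets from the present pose (or at=(x,y,z,yaw))"""
    o=status.get_obs(); p=np.array(o['ee_pos']); R=Ro.from_euler('xyz',o['eef_rot'])
    if at: p=np.array(at[:3]); R=Ro.from_euler('xyz',[np.pi,0,at[3]])
    print('now',p.round(4),R.as_euler('xyz').round(3),'t',o['time_s'])
    for t in targets:
        s=R.inv().apply(np.array(t[:3])-p)/.5
        y=t[3] if len(t)>3 else yaw
        r=(R.inv()*Ro.from_euler('xyz',[np.pi,0,y])).as_rotvec()/(np.pi/2) if y is not None else np.zeros(3)
        print(t,s.round(4),r.round(4))
E
python3 -c "
from h import *
go((.43,-.21,.2,1.1),(.654,.086,.18,1.906))
go((.654,.086,.034,1.906),at=(.654,.086,.18,1.906))"
```

```text
now [ 0.2121 -0.5075  0.2055] [ 3.142 -0.     0.396] t 1.7
(0.43, -0.21, 0.2, 1.1) [ 0.6316 -0.3809  0.0109] [ 0.      0.     -0.4483]
(0.654, 0.086, 0.18, 1.906) [ 1.2732 -0.7543  0.0509] [ 0.      0.     -0.9614]
now [0.654 0.086 0.18 ] [3.142 0.    1.906] t 1.7
(0.654, 0.086, 0.034, 1.906) [ 0.    -0.     0.292] [0. 0. 0.]
```

```bash
python3 -m pendant '[0.63,-0.38,0.02,0,0,-0.48,1, 0.63,-0.38,0.02,0,0,-0.48,1, 0.63,-0.38,0.02,0,0,-0.48,1, 0.63,-0.38,0.02,0,0,-0.48,1, 0.63,-0.38,0.02,0,0,-0.48,1, 0.63,-0.38,0.02,0,0,-0.48,1, 0.63,-0.38,0.02,0,0,-0.48,1, 0.63,-0.38,0.02,0,0,-0.48,1, 0.63,-0.38,0.02,0,0,-0.48,1]' 30; python3 -c "
from h import *
go((.654,.086,.19,1.906))"
```

```text
time_s: 2.6
ee_pos: [0.4305, -0.2089, 0.1954]
eef_rot: [-3.142, -0.0, 1.153]
force: [-0.7, -0.9, 0.7]
grip_width: 0.094
grip_force: 0.0
now [ 0.4305 -0.2089  0.1954] [-3.142 -0.     1.153] t 2.6
(0.654, 0.086, 0.19, 1.906) [0.7205 0.1694 0.011 ] [ 0.000e+00 -1.000e-04 -4.793e-01]
```

```bash
python3 -m pendant '[0.72,0.169,0.011,0,0,-0.479,1, 0.72,0.169,0.011,0,0,-0.479,1, 0.72,0.169,0.011,0,0,-0.479,1, 0.72,0.169,0.011,0,0,-0.479,1, 0.72,0.169,0.011,0,0,-0.479,1, 0.72,0.169,0.011,0,0,-0.479,1, 0.72,0.169,0.011,0,0,-0.479,1, 0.72,0.169,0.011,0,0,-0.479,1, 0.72,0.169,0.011,0,0,-0.479,1, 0.72,0.169,0.011,0,0,-0.479,1]'; python3 -c "
from h import *
p=vision.camera('wrist');save(p,'w1.png')
e=near('filter_orange',p,np.array((.654,.086)),.06);print(e)
if e is not None: print(fit('filter_orange',[(p,e)],(.654,.086)))
go((.654,.086,.034,1.906))"
```

```text
time_s: 3.6
ee_pos: [0.6535, 0.0821, 0.1895]
eef_rot: [-3.141, 0.0, 1.902]
force: [0.7, -0.3, 0.1]
grip_width: 0.0942
grip_force: 0.0
[233.3 148.7 293.6 210. ]
(array([0.65884075, 0.08685355]), array([[ 1.8530085 , -0.76019803, -1.83716797,  0.56258622]]))
now [0.6534 0.0817 0.1902] [3.142 0.    1.901] t 3.7
(0.654, 0.086, 0.034, 1.906) [0.0079 0.0039 0.3124] [ 0.      0.0001 -0.0034]
```

View pics/w1.png

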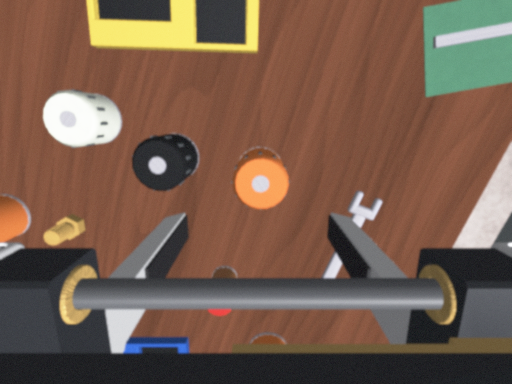

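The wrist view shows the orange filter at (262,182), midway between the fingers (187 to 330), with nothing close by.

```bash
python3 -m pendant '[0.007,0.008,0.09,0,0,0,1, 0.007,0.008,0.18,0,0,0,1, 0.007,0.008,0.26,0,0,0,1, 0.007,0.008,0.30,0,0,0,1, 0.007,0.008,0.312,0,0,0,1, 0.007,0.008,0.312,0,0,0,0, 0.007,0.008,0.312,0,0,0,0, 0.007,0.008,0.312,0,0,0,-0.2, 0.007,0.008,0.312,0,0,0,-0.2, 0.007,0.008,0.312,0,0,0,-0.2, 0.007,0.008,0.312,0,0,0,-0.2, 0.007,0.008,0.312,0,0,0,-0.2]' 30; python3 -c "
from h import *
o=status.get_obs();print(o['force'],o['grip_force'],o['grip_width'])
go((.656,.086,.16,1.906),(.524,-.309,.16,1.906))
go((.524,-.309,.042,1.906),at=(.524,-.309,.16,1.906))"
```

```text
time_s: 4.9
ee_pos: [0.6564, 0.0878, 0.0348]
eef_rot: [3.141, 0.0, 1.902]
force: [-4.3, -1.2, 7.2]
grip_width: 0.0593
grip_force: 30.0
[-4.25708877 -1.1634473   7.15365731] 30.001543754915474 0.059296650864233386
now [0.6564 0.0878 0.0348] [3.141 0.    1.902] t 4.9
(0.656, 0.086, 0.16, 1.906) [-0.0032 -0.0018 -0.2504] [ 0.0001  0.0002 -0.0025]
(0.524, -0.309, 0.16, 1.906) [-0.6644 -0.5084 -0.2502] [ 0.0001  0.0002 -0.0025]
now [ 0.524 -0.309  0.16 ] [3.142 0.    1.906] t 4.9
(0.524, -0.309, 0.042, 1.906) [ 0.    -0.     0.236] [0. 0. 0.]
```

```bash
python3 -m pendant '[0,0,-0.04,0,0,0,-0.2, 0,0,-0.1,0,0,0,-0.2, 0,0,-0.18,0,0,0,-0.2, 0,0,-0.25,0,0,0,-0.2, -0.04,-0.03,-0.25,0,0,0,-0.2, -0.1,-0.075,-0.25,0,0,0,-0.2, -0.18,-0.135,-0.25,0,0,0,-0.2, -0.26,-0.2,-0.25,0,0,0,-0.2, -0.34,-0.26,-0.25,0,0,0,-0.2, -0.42,-0.32,-0.25,0,0,0,-0.2, -0.49,-0.375,-0.25,0,0,0,-0.2, -0.56,-0.43,-0.25,0,0,0,-0.2]' 30; python3 -c "
from h import *
o=status.get_obs();print(o['grip_force'])
go((.524,-.309,.16,1.906))"
```

```text
time_s: 6.1
ee_pos: [0.543, -0.2485, 0.1586]
eef_rot: [-3.141, -0.0, 1.902]
force: [0.8, -0.3, -4.2]
grip_width: 0.0596
grip_force: 30.0
29.999839076517674
now [ 0.543  -0.2485  0.1586] [-3.141 -0.     1.902] t 6.1
(0.524, -0.309, 0.16, 1.906) [-0.1021 -0.0752 -0.0027] [-0.0003 -0.0003 -0.0025]
```

```bash
python3 -m pendant '[-0.06,-0.045,0,0,0,0,-0.2, -0.102,-0.075,0,0,0,0,-0.2, -0.102,-0.075,0,0,0,0,-0.2, -0.102,-0.075,0.06,0,0,0,-0.2, -0.102,-0.075,0.12,0,0,0,-0.2, -0.102,-0.075,0.17,0,0,0,-0.2, -0.102,-0.075,0.2,0,0,0,-0.2, -0.102,-0.075,0.2,0,0,0,-0.2]' 30; python3 -c "
from h import *
p=vision.camera('top');save(p,'t2.png');save(vision.camera('side'),'s2.png')
go((.524,-.309,.040,1.906))"; python3 -c "
import cv2,numpy as np
a=cv2.imread('pics/t2.png')[130:290,300:480];b=cv2.imread('pics/s2.png')[180:384,180:384]
cv2.imwrite('pics/c2.png',np.hstack([cv2.resize(a,(400,356)),cv2.resize(b,(356,356))]))"
```

```text
time_s: 6.9
ee_pos: [0.5246, -0.3061, 0.0569]
eef_rot: [-3.139, -0.003, 1.903]
force: [-0.2, -0.3, -4.9]
grip_width: 0.0592
grip_force: 30.0
now [ 0.5258 -0.3072  0.0598] [3.141e+00 1.000e-03 1.902e+00] t 7.0
(0.524, -0.309, 0.04, 1.906) [-0.0022 -0.0046  0.0397] [ 0.0004  0.0004 -0.0022]
```

View pics/c2.png

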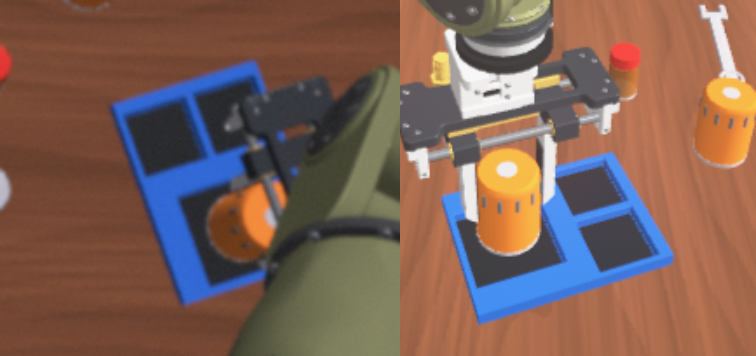

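Both views show the filter over the large pocket with a margin all round. I'll lower it, release and retreat.

```bash
python3 -m pendant '[-0.003,-0.004,0.02,0,0,0,-0.2, -0.003,-0.004,0.034,0,0,0,-0.2, -0.003,-0.004,0.04,0,0,0,-0.2, -0.003,-0.004,0.041,0,0,0,-0.2, -0.003,-0.004,0.041,0,0,0,0.8, -0.003,-0.004,0.041,0,0,0,0.8, -0.003,-0.004,0.041,0,0,0,0.8, -0.003,-0.004,0.041,0,0,0,0.8, -0.003,-0.004,-0.06,0,0,0,0.8, -0.003,-0.004,-0.16,0,0,0,0.8, -0.003,-0.004,-0.24,0,0,0,0.8, -0.003,-0.004,-0.24,0,0,0,0.8]' 30; python3 -c "
from h import *
go((.656,-.0805,.18,1.906))
go((.656,-.0805,.025,1.906),at=(.656,-.0805,.18,1.906))"
```

```text
time_s: 8.2
ee_pos: [0.5257, -0.3104, 0.1853]
eef_rot: [3.136, 0.008, 1.902]
force: [-0.7, 0.3, 0.4]
grip_width: 0.0845
grip_force: 0.0
now [ 0.5257 -0.3104  0.1853] [3.136 0.008 1.902] t 8.2
(0.656, -0.0805, 0.18, 1.906) [0.3501 0.3961 0.0103] [ 0.0038  0.005  -0.0024]
now [ 0.656  -0.0805  0.18  ] [3.142 0.    1.906] t 8.2
(0.656, -0.0805, 0.025, 1.906) [ 0.   -0.    0.31] [0. 0. 0.]
```

```bash
python3 -m pendant '[0.06,0.07,0,0,0,0,0.6, 0.13,0.14,0,0,0,0,0.6, 0.2,0.22,0,0,0,0,0.5, 0.26,0.3,0,0,0,0,0.4, 0.32,0.36,0,0,0,0,0.4, 0.35,0.396,0.01,0,0,0,0.4, 0.35,0.396,0.01,0,0,0,0.4, 0.35,0.396,0.01,0,0,0,0.4, 0.35,0.396,0.01,0,0,0,0.4]' 20; python3 -c "
from h import *
p=vision.camera('wrist');save(p,'w3.png')
e=near('fuel_bowl',p,np.array((.656,-.08)),.04);print(e)
if e is not None: print(fit('fuel_bowl',[(p,e)],(.656,-.08)))
p=vision.camera('top')
g=(.524,-.309);e=near('filter_orange',p,np.array(g),.06)
if e is not None: print('placed',fit('filter_orange',[(p,e)],g,.004))
print(tray(p,'blue')[0])
go((.656,-.0805,.028,1.906))"
```

```text
time_s: 9.1
ee_pos: [0.6537, -0.0806, 0.1739]
eef_rot: [-3.141, 0.0, 1.901]
force: [-0.7, -0.0, -0.5]
grip_width: 0.0658
grip_force: 0.0
[247.5 161.  280.8 202.6]
(array([ 0.66060329, -0.07802865]), array([[-0.38154385, -0.09413088,  0.38105894,  0.09452716]]))
placed (array([ 0.51974885, -0.31075987]), array([[ 1.61513938,  0.31908397, -1.25939986, -0.32385998]]))
((566.346923828125, -296.58685302734375), (188.8661651611328, 130.86570739746094), 19.241352081298828)
now [ 0.6539 -0.0803  0.1742] [3.141 0.    1.901] t 9.3
(0.656, -0.0805, 0.028, 1.906) [-0.0016  0.0037  0.2925] [ 0.0002  0.0001 -0.0032]
```

View pics/w3.png

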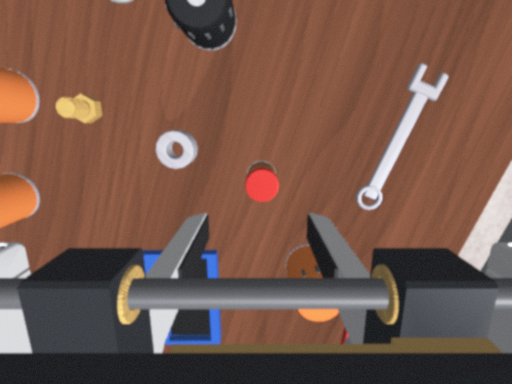

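The bowl is at (262,185), between the fingers (208 to 308). The neighbouring decoy filter is clear.

```bash
python3 -m pendant '[-0.001,0.008,0.09,0,0,0,0.4, -0.001,0.008,0.18,0,0,0,0.4, -0.001,0.008,0.25,0,0,0,0.4, -0.001,0.008,0.285,0,0,0,0.4, -0.001,0.008,0.292,0,0,0,0.4, -0.001,0.008,0.292,0,0,0,-0.6, -0.001,0.008,0.292,0,0,0,-0.6, -0.001,0.008,0.292,0,0,0,-0.6, -0.001,0.008,0.292,0,0,0,-0.6, -0.001,0.008,0.292,0,0,0,-0.6]' 20; python3 -c "
from h import *
o=status.get_obs();print(o['force'],o['grip_force'],o['grip_width'])
go((.656,-.0805,.16,1.906),(.607,-.245,.16,1.906))"
```

```text
time_s: 10.3
ee_pos: [0.6585, -0.0786, 0.029]
eef_rot: [3.14, 0.001, 1.902]
force: [-1.2, -0.6, 6.3]
grip_width: 0.0358
grip_force: 20.0
[-1.16353889 -0.63788661  6.29855504] 20.001437813043594 0.03584672551605244
now [ 0.6585 -0.0786  0.029 ] [3.140e+00 1.000e-03 1.902e+00] t 10.3
(0.656, -0.0805, 0.16, 1.906) [-0.0021 -0.0057 -0.262 ] [ 0.0008  0.0005 -0.0024]
(0.607, -0.245, 0.16, 1.906) [-0.2813 -0.2054 -0.262 ] [ 0.0008  0.0005 -0.0024]
```

```bash
python3 -m pendant '[0,0,-0.05,0,0,0,-0.6, 0,0,-0.13,0,0,0,-0.6, 0,0,-0.21,0,0,0,-0.6, -0.03,-0.02,-0.25,0,0,0,-0.6, -0.08,-0.06,-0.25,0,0,0,-0.6, -0.14,-0.1,-0.25,0,0,0,-0.6, -0.2,-0.15,-0.25,0,0,0,-0.6, -0.25,-0.18,-0.25,0,0,0,-0.6, -0.281,-0.205,-0.22,0,0,0,-0.6, -0.281,-0.205,-0.16,0,0,0,-0.6, -0.281,-0.205,-0.10,0,0,0,-0.6, -0.281,-0.205,-0.06,0,0,0,-0.6]' 20; python3 -c "
from h import *
p=vision.camera('side');save(p,'s4.png')
cv2.imwrite('pics/c4.png',cv2.resize(p['pixels'][180:384,180:384,::-1],(408,408)))
go((.606,-.245,.034,1.906))"
```

```text
time_s: 11.5
ee_pos: [0.606, -0.2446, 0.0557]
eef_rot: [-3.14, -0.002, 1.902]
force: [0.3, -0.0, -1.7]
grip_width: 0.0357
grip_force: 20.0
now [ 0.6049 -0.244   0.0527] [-3.137 -0.004  1.902] t 11.55
(0.606, -0.245, 0.034, 1.906) [-0.0027  0.0016  0.0374] [-0.0028 -0.0027 -0.0026]
```

View pics/c4.png

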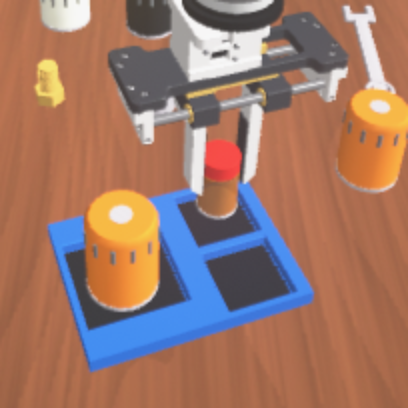

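The orange filter stands in its pocket, and the bowl hangs over the upper small pocket. I'll let it settle before lowering.

```bash
python3 -m pendant '[0,0,0,0,0,0,-0.6, 0,0,0,0,0,0,-0.6,0,0,0,0,0,0,-0.6]' 20; python3 -c "
from h import *
go((.606,-.245,.0335,1.906))"
```

```text
time_s: 11.85
ee_pos: [0.6076, -0.245, 0.0596]
eef_rot: [3.14, 0.002, 1.902]
force: [-0.1, 0.5, -0.9]
grip_width: 0.0358
grip_force: 20.0
now [ 0.6076 -0.245   0.0596] [3.140e+00 2.000e-03 1.902e+00] t 11.85
(0.606, -0.245, 0.0335, 1.906) [ 0.0011 -0.0031  0.0522] [ 0.0011  0.001  -0.0024]
```

```bash
python3 -m pendant '[0.001,-0.003,0.02,0,0,0,-0.6, 0.001,-0.003,0.036,0,0,0,-0.6, 0.001,-0.003,0.047,0,0,0,-0.6, 0.001,-0.003,0.052,0,0,0,-0.6, 0.001,-0.003,0.052,0,0,0,-0.6, 0.001,-0.003,0.052,0,0,0,0.3, 0.001,-0.003,0.052,0,0,0,0.3, 0.001,-0.003,0.052,0,0,0,0.3, 0.001,-0.003,0,0,0,0,0.3, 0.001,-0.003,-0.08,0,0,0,0.3, 0.001,-0.003,-0.16,0,0,0,0.3, 0.001,-0.003,-0.24,0,0,0,0.3]' 20; python3 -c "
from h import *
go((.439,-.068,.165,1.906))"
```

```text
time_s: 13.05
ee_pos: [0.6051, -0.2447, 0.1793]
eef_rot: [-3.141, -0.0, 1.902]
force: [0.7, 0.5, -0.2]
grip_width: 0.0613
grip_force: 0.0
now [ 0.6051 -0.2447  0.1793] [-3.141 -0.     1.902] t 13.05
(0.439, -0.068, 0.165, 1.906) [ 0.4422 -0.1992  0.0288] [-0.0001 -0.0001 -0.0024]
```

```bash
python3 -m pendant '[0.07,-0.03,0,0,0,0,0.2, 0.15,-0.07,0,0,0,0,0.2, 0.23,-0.105,0,0,0,0,0.2, 0.31,-0.14,0,0,0,0,0.2, 0.38,-0.17,0.01,0,0,0,0.2, 0.43,-0.193,0.02,0,0,0,0.2, 0.442,-0.199,0.03,0,0,0,0.2, 0.442,-0.199,0.03,0,0,0,0.2, 0.442,-0.199,0.03,0,0,0,0.2]' 20; python3 -c "
from h import *
p=vision.camera('wrist');save(p,'w5.png')
e=near('drain_plug',p,np.array((.438,-.068)),.02);print(e)
if e is not None: print(fit('drain_plug',[(p,e)],(.438,-.068)))
p=vision.camera('top')
g=(.606,-.245);e=near('fuel_bowl',p,np.array(g),.04)
if e is not None: print('placed',fit('fuel_bowl',[(p,e)],g,.004))
go((.439,-.068,.018,1.906))"
```

```text
time_s: 13.95
ee_pos: [0.44, -0.0688, 0.1631]
eef_rot: [3.141, 0.0, 1.902]
force: [0.9, 0.4, -0.2]
grip_width: 0.0566
grip_force: 0.0
None
placed (array([ 0.59992124, -0.24471159]), array([[ 0.37100924,  1.37490344, -0.34509275, -1.59961671]]))
now [ 0.4397 -0.0687  0.1629] [-3.141 -0.     1.901] t 14.15
(0.439, -0.068, 0.018, 1.906) [ 0.0019 -0.0009  0.2898] [-0.0001 -0.     -0.0029]
```

View pics/w5.png

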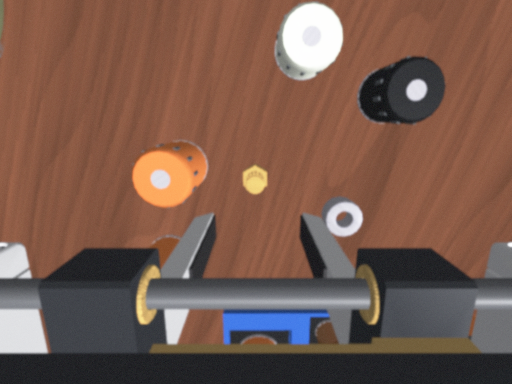

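```bash
python3 -c "
from h import *
p=vision.camera('wrist')
print(ray(p,255,183,.045),ray(p,343,218,.026),ray(p,161,180,.082),ray(p,312,36,.058))
T=vision.camera('top');print('bearing top',ray(T,293,215,.026))
go((.439,-.068,.018))"
```

```text
[ 0.43669529 -0.06710849  0.045     ] [ 0.54977441 -0.07753213  0.026     ] [ 0.3499067 -0.0850399  0.082    ] [0.44060473 0.08245822 0.058     ]
bearing top [ 0.54791137 -0.07866     0.026     ]
now [ 0.4395 -0.0685  0.1629] [-3.141 -0.     1.902] t 14.25
(0.439, -0.068, 0.018) [ 0.0013 -0.0006  0.2897] [0. 0. 0.]
```

The plug is at (255,180), centred between the fingers, and agrees to 2 mm with the earlier fit.

```bash
python3 -m pendant '[0.001,-0.003,0.09,0,0,0,0.1, 0.001,-0.003,0.18,0,0,0,0.1, 0.001,-0.003,0.25,0,0,0,0.1, 0.001,-0.003,0.28,0,0,0,0.1, 0.001,-0.003,0.289,0,0,0,0.1, 0.001,-0.003,0.289,0,0,0,-0.8, 0.001,-0.003,0.289,0,0,0,-0.8, 0.001,-0.003,0.289,0,0,0,-0.8, 0.001,-0.003,0.289,0,0,0,-0.8, 0.001,-0.003,0.289,0,0,0,-0.8, 0.001,-0.003,0.289,0,0,0,-0.8]' 20; python3 -c "
from h import *
o=status.get_obs();print(o['force'],o['grip_force'],o['grip_width'])
go((.439,-.068,.15),(.627,-.309,.15,1.906))"
```

```text
time_s: 15.35
ee_pos: [0.438, -0.0683, 0.019]
eef_rot: [3.141, 0.001, 1.902]
force: [-1.8, 0.1, 6.7]
grip_width: 0.0197
grip_force: 20.0
[-1.8365838   0.07265385  6.72607616] 20.002242922782898 0.019664767233656535
now [ 0.438  -0.0683  0.019 ] [3.141e+00 1.000e-03 1.902e+00] t 15.35
(0.439, -0.068, 0.15) [-0.0003  0.0022 -0.262 ] [0. 0. 0.]
(0.627, -0.309, 0.15, 1.906) [-0.5784  0.2009 -0.2615] [ 0.0005  0.0003 -0.0024]
```

```bash
python3 -m pendant '[0,0,-0.06,0,0,0,-0.8, 0,0,-0.15,0,0,0,-0.8, 0,0,-0.23,0,0,0,-0.8, -0.04,0.014,-0.262,0,0,0,-0.8, -0.11,0.038,-0.262,0,0,0,-0.8, -0.2,0.07,-0.262,0,0,0,-0.8, -0.29,0.1,-0.262,0,0,0,-0.8, -0.37,0.13,-0.262,0,0,0,-0.8, -0.45,0.156,-0.262,0,0,0,-0.8, -0.52,0.18,-0.262,0,0,0,-0.8, -0.565,0.196,-0.262,0,0,0,-0.8, -0.578,0.2,-0.262,0,0,0,-0.8]' 20
python3 -m pendant '[0,0,0,0,0,0,-0.8, 0,0,0.05,0,0,0,-0.8, 0,0,0.11,0,0,0,-0.8, 0,0,0.16,0,0,0,-0.8, 0,0,0.19,0,0,0,-0.8, 0,0,0.2,0,0,0,-0.8, 0,0,0.2,0,0,0,-0.8, 0,0,0.2,0,0,0,-0.8]' 20; python3 -c "
from h import *
p=vision.camera('side');save(p,'s6.png')
cv2.imwrite('pics/c6.png',cv2.resize(p['pixels'][180:384,180:384,::-1],(408,408)))
go((.627,-.309,.024,1.906))"
```

```text
time_s: 16.55
ee_pos: [0.6267, -0.3105, 0.1482]
eef_rot: [-3.141, -0.001, 1.901]
force: [-0.8, 0.3, -1.6]
grip_width: 0.0198
grip_force: 20.0
time_s: 17.35
ee_pos: [0.6269, -0.3091, 0.051]
eef_rot: [3.14, 0.001, 1.902]
force: [0.1, 0.5, -1.1]
grip_width: 0.0197
grip_force: 20.0
now [ 0.6269 -0.3091  0.0511] [3.140e+00 2.000e-03 1.902e+00] t 17.4
(0.627, -0.309, 0.024, 1.906) [0.0003 0.0002 0.0541] [ 0.0009  0.001  -0.0024]
```

View pics/c6.png

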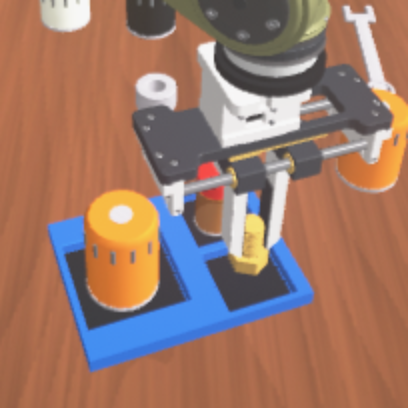

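The plug is over the lower small pocket and clear of the bowl. I'll lower it and release.

```bash
python3 -m pendant '[0,0,0.02,0,0,0,-0.8, 0,0,0.036,0,0,0,-0.8, 0,0,0.048,0,0,0,-0.8, 0,0,0.055,0,0,0,-0.8, 0,0,0.055,0,0,0,-0.8, 0,0,0.055,0,0,0,0, 0,0,0.055,0,0,0,0, 0,0,0.055,0,0,0,0, 0,0,0,0,0,0,0, 0,0,-0.08,0,0,0,0, 0,0,-0.16,0,0,0,0, 0,0,-0.24,0,0,0,0]' 20; python3 -c "
from h import *
go((.52,-.1,.18,1.88))
go((.439,.079,.165,1.871),at=(.52,-.1,.18,1.88))"
```

```text
time_s: 18.6
ee_pos: [0.6262, -0.3088, 0.1709]
eef_rot: [-3.142, -0.0, 1.902]
force: [0.3, -0.4, 0.3]
grip_width: 0.0472
grip_force: 0.0
now [ 0.6262 -0.3088  0.1709] [-3.142 -0.     1.902] t 18.6
(0.52, -0.1, 0.18, 1.88) [ 0.464  -0.0649 -0.0182] [-0.0001 -0.0001  0.0142]
now [ 0.52 -0.1   0.18] [3.142 0.    1.88 ] t 18.6
(0.439, 0.079, 0.165, 1.871) [ 0.3903 -0.0454  0.03  ] [-0.     -0.      0.0057]
```

Next to the white filter, opening to about 85 mm on the way. I'll check the blue kit from above once the arm is clear.

```bash
python3 -m pendant '[0.06,-0.01,0,0,0,0.01,0.3, 0.14,-0.02,0,0,0,0.01,0.4, 0.22,-0.03,0,0,0,0.02,0.5, 0.31,-0.043,0,0,0,0.02,0.6, 0.39,-0.055,0,0,0,0.02,0.7, 0.47,-0.066,0,0,0,0.02,0.75, 0.55,-0.075,0,0,0,0.02,0.75, 0.63,-0.084,0,0,0,0.02,0.75, 0.71,-0.093,0,0,0,0.02,0.75, 0.78,-0.101,0,0,0,0.02,0.75, 0.83,-0.107,0.01,0,0,0.02,0.75, 0.852,-0.11,0.01,0,0,0.02,0.75]'
python3 -m pendant '[0,0,0,0,0,0,0.75, 0,0,0,0,0,0,0.75]'
python3 -c "
from h import *
p=vision.camera('wrist');save(p,'w7.png')
e=near('filter_white',p,np.array((.439,.079)),.04);print(e)
if e is not None: print(fit('filter_white',[(p,e)],(.439,.079)))
T=vision.camera('top');save(T,'t7.png');S=vision.camera('side')
for k,g in dict(filter_orange=(.524,-.309),fuel_bowl=(.606,-.245),drain_plug=(.627,-.309)).items():
    ob=[(q,e) for q in(T,S) if (e:=near(k,q,np.array(g))) is not None]
    if ob: x,r=fit(k,ob,g,.004);print(k,len(ob),x.round(4),abs(r).max().round(1))
a=np.hstack([cv2.resize(p['pixels'],(400,300)),cv2.resize(T['pixels'][130:280,320:470],(300,300))])
cv2.imwrite('pics/c7.png',a[:,:,::-1])
go((.439,.0785,.025,1.871))"
```

```text
time_s: 19.8
ee_pos: [0.4348, 0.0774, 0.1642]
eef_rot: [-3.141, -0.0, 1.873]
force: [1.2, -0.9, 0.3]
grip_width: 0.0821
grip_force: 0.0
time_s: 20.0
ee_pos: [0.4362, 0.0754, 0.1647]
eef_rot: [3.141, 0.0, 1.871]
force: [-0.8, 0.7, -0.2]
grip_width: 0.0823
grip_force: 0.0
[233.9 149.3 293.  211.1]
(array([0.4417242 , 0.08027723]), array([[ 1.19387855,  0.5067907 , -1.19446748, -0.52770298]]))
filter_orange 2 [ 0.521  -0.3125] 3.0
fuel_bowl 2 [ 0.6038 -0.2447] 3.9
drain_plug 2 [ 0.6279 -0.3114] 4.2
now [0.4357 0.0759 0.1644] [-3.142  0.     1.871] t 20.5
(0.439, 0.0785, 0.025, 1.871) [0.0031 0.0078 0.2788] [-0.0001  0.     -0.0002]
```

View pics/c7.png

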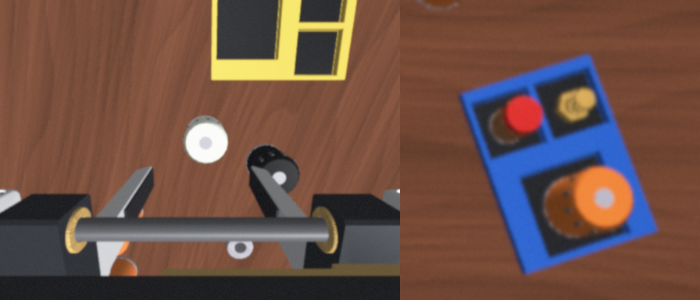

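The blue kit stands correctly. The white filter is at (206,140) in the crop, centred between the fingers, and the black filter is clear of the right finger.

```bash
python3 -m pendant '[0.003,0.01,0.09,0,0,0,0.75, 0.003,0.01,0.17,0,0,0,0.75, 0.003,0.01,0.24,0,0,0,0.75, 0.003,0.01,0.27,0,0,0,0.75, 0.003,0.01,0.28,0,0,0,0.75, 0.003,0.01,0.28,0,0,0,-0.2, 0.003,0.01,0.28,0,0,0,-0.2, 0.003,0.01,0.28,0,0,0,-0.2, 0.003,0.01,0.28,0,0,0,-0.2, 0.003,0.01,0.28,0,0,0,-0.2]' 30; python3 -c "
from h import *
o=status.get_obs();print(o['force'],o['grip_force'],o['grip_width'])
go((.439,.078,.13),(.450,.242,.13,1.871),(.450,.242,.05,1.871))"
```

```text
time_s: 21.5
ee_pos: [0.4406, 0.079, 0.0254]
eef_rot: [3.14, 0.0, 1.871]
force: [-1.6, 0.4, 9.0]
grip_width: 0.0593
grip_force: 30.0
[-1.62675736  0.40066837  9.02838715] 30.003884925299644 0.05930224270843617
now [0.4406 0.079  0.0254] [3.14  0.    1.871] t 21.5
(0.439, 0.078, 0.13) [-0.001  -0.0034 -0.2092] [0. 0. 0.]
(0.45, 0.242, 0.13, 1.871) [ 0.3059  0.1146 -0.2091] [ 0.0011  0.0002 -0.0001]
(0.45, 0.242, 0.05, 1.871) [ 0.3059  0.1143 -0.0491] [ 0.0011  0.0002 -0.0001]
```

```bash
python3 -m pendant '[0,0,-0.04,0,0,0,-0.2, 0,0,-0.11,0,0,0,-0.2, 0,0,-0.17,0,0,0,-0.2, 0.03,0.01,-0.2,0,0,0,-0.2, 0.09,0.034,-0.2,0,0,0,-0.2, 0.16,0.06,-0.2,0,0,0,-0.2, 0.22,0.083,-0.2,0,0,0,-0.2, 0.27,0.1,-0.2,0,0,0,-0.2, 0.306,0.114,-0.18,0,0,0,-0.2, 0.306,0.114,-0.12,0,0,0,-0.2, 0.306,0.114,-0.07,0,0,0,-0.2, 0.306,0.114,-0.05,0,0,0,-0.2]' 30
python3 -m pendant '[0,0,0,0,0,0,-0.2, 0,0,0,0,0,0,-0.2, 0,0,0,0,0,0,-0.2]' 30; python3 -c "
from h import *
p=vision.camera('side');T=vision.camera('top')
print(tray(T,'yellow')[0])
a=np.hstack([cv2.resize(p['pixels'][110:210,170:310],(420,300)),cv2.resize(T['pixels'][170:310,60:200],(300,300))])
cv2.imwrite('pics/c8.png',a[:,:,::-1])
go((.45,.242,.0295,1.871))"
```

```text
time_s: 22.7
ee_pos: [0.448, 0.2415, 0.0473]
eef_rot: [-3.138, 0.0, 1.871]
force: [-0.1, 0.1, -3.8]
grip_width: 0.0593
grip_force: 30.0
time_s: 23.0
ee_pos: [0.45, 0.2421, 0.0508]
eef_rot: [3.14, -0.0, 1.871]
force: [0.5, -0.3, -3.4]
grip_width: 0.0589
grip_force: 30.0
((491.8372802734375, 257.297119140625), (191.24473571777344, 141.46238708496094), 17.22059440612793)
now [0.4498 0.2421 0.0505] [ 3.14  -0.     1.871] t 23.1
(0.45, 0.242, 0.0295, 1.871) [-0.0003  0.0003  0.0419] [ 0.0011 -0.0001 -0.0003]
```

View pics/c8.png

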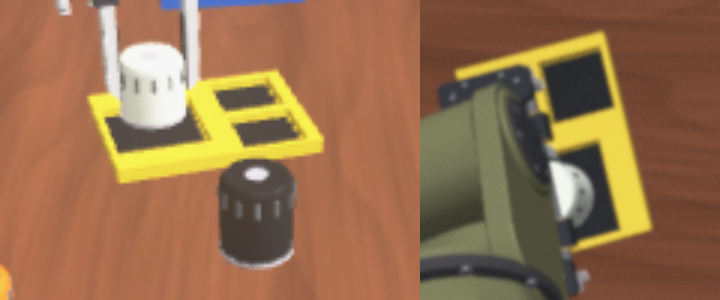

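The white filter is over the large yellow pocket. I'll lower it and release.

```bash
python3 -m pendant '[0,0,0.016,0,0,0,-0.2, 0,0,0.03,0,0,0,-0.2, 0,0,0.039,0,0,0,-0.2, 0,0,0.042,0,0,0,-0.2, 0,0,0.042,0,0,0,-0.2, 0,0,0.042,0,0,0,0.6, 0,0,0.042,0,0,0,0.6, 0,0,0.042,0,0,0,0.6, 0,0,-0.02,0,0,0,0.6, 0,0,-0.1,0,0,0,0.6, 0,0,-0.18,0,0,0,0.6, 0,0,-0.22,0,0,0,0.6]' 30; python3 -c "
from h import *
go((.549,-.079,.16,1.871))"
```

```text
time_s: 24.3
ee_pos: [0.4501, 0.2423, 0.1627]
eef_rot: [3.138, -0.0, 1.871]
force: [0.2, 0.1, -0.6]
grip_width: 0.0753
grip_force: 0.0
now [0.4501 0.2423 0.1627] [ 3.138 -0.     1.871] t 24.3
(0.549, -0.079, 0.16, 1.871) [-0.6724 -0.0011  0.0051] [ 0.0026 -0.0003 -0.0001]
```

```bash
python3 -m pendant '[-0.06,0,0,0,0,0,0.6, -0.15,0,0,0,0,0,0.6, -0.24,0,0,0,0,0,0.5, -0.33,0,0,0,0,0,0.5, -0.42,0,0,0,0,0,0.5, -0.51,0,0,0,0,0,0.5, -0.59,0,0,0,0,0,0.5, -0.65,0,0,0,0,0,0.5, -0.672,0,0,0,0,0,0.5, -0.672,0,0,0,0,0,0.5, -0.672,0,0,0,0,0,0.5]'; python3 -c "
from h import *
p=vision.camera('wrist');T=vision.camera('top')
e=near('bearing',p,np.array((.549,-.079)),.015);print(e)
if e is not None: print(fit('bearing',[(p,e)],(.549,-.079)))
for z in(.03,):
  e=near('filter_white',T,np.array((.45,.242)))
  if e is not None: print('white',fit('filter_white',[(T,e)],(.45,.242),.004))
cv2.imwrite('pics/c9.png',np.hstack([cv2.resize(p['pixels'],(480,360)),cv2.resize(T['pixels'][170:310,60:200],(300,360))])[:,:,::-1])
# ring centre by brightness around expected pixel
u=proj(p,np.array([.549,-.079,.026])); print(u)
g=cv2.cvtColor(p['pixels'],cv2.COLOR_RGB2HSV); m=(g[:,:,1]<60)&(g[:,:,2]>90); yy,xx=np.mgrid[:384,:512]; m&=np.hypot(xx-u[0],yy-u[1])<35
cs,_=cv2.findContours(m.astype(np.uint8),0,2); c=max(cs,key=cv2.contourArea);x,y,w,h=cv2.boundingRect(c);print(x,y,w,h,fit('bearing',[(p,np.array([x,y,x+w,y+h],float))],(.549,-.079)))
go((.549,-.079,.012,1.871))"
```

```text
time_s: 25.4
ee_pos: [0.5483, -0.0781, 0.1593]
eef_rot: [-3.141, -0.0, 1.871]
force: [-0.0, 0.2, 0.2]
grip_width: 0.0709
grip_force: 0.0
[246.5 159.2 283.1 205.1]
(array([ 0.55732599, -0.07806497]), array([[-1.11370761,  2.56066001,  1.11366472, -2.04382874]]))
white (array([0.440396  , 0.23879643]), array([[ 0.7080909 , -0.63482108, -0.77803039,  0.62700629]]))
[257.53411463 183.11087633]
241 162 40 41 (array([ 0.55324498, -0.07943438]), array([[ 0.58786628, -0.15781821, -0.58783256,  0.13822048]]))
now [ 0.5485 -0.078   0.1596] [3.141 0.    1.872] t 25.6
(0.549, -0.079, 0.012, 1.871) [-0.0022  0.0003  0.2952] [0.0001 0.     0.0007]
```

View pics/c9.png

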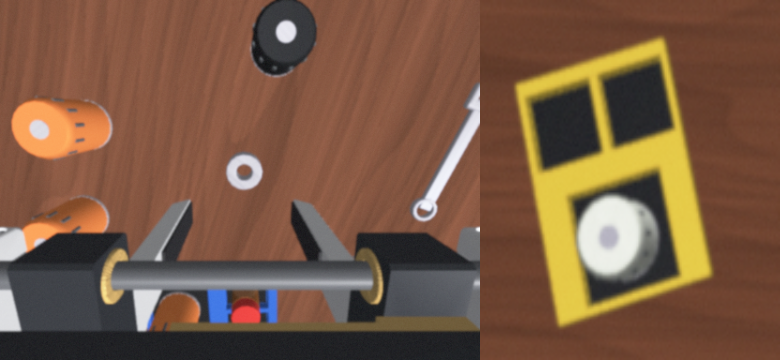

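The bearing is between the fingers, and the white filter is inside its pocket. I'll grip the bearing high (TCP at 13 mm) so the fingers stay above the tray rim when it is placed.

```bash
python3 -m pendant '[-0.004,0.005,0.09,0,0,0,0.5, -0.004,0.005,0.18,0,0,0,0.5, -0.004,0.005,0.25,0,0,0,0.4, -0.004,0.005,0.284,0,0,0,0.4, -0.004,0.005,0.292,0,0,0,0.4, -0.004,0.005,0.292,0,0,0,-0.4, -0.004,0.005,0.292,0,0,0,-0.4, -0.004,0.005,0.292,0,0,0,-0.4, -0.004,0.005,0.292,0,0,0,-0.4, -0.004,0.005,0.292,0,0,0,-0.4]' 30; python3 -c "
from h import *
o=status.get_obs();print(o['force'],o['grip_force'],o['grip_width'])
go((.549,-.079,.14),(.554,.239,.14,1.871))"
```

```text
time_s: 26.6
ee_pos: [0.5522, -0.0803, 0.0147]
eef_rot: [3.14, 0.001, 1.871]
force: [-1.3, 1.1, 6.4]
grip_width: 0.043
grip_force: 30.0
[-1.29683653  1.12028136  6.4147753 ] 30.003762622363865 0.043046187602007166
now [ 0.5522 -0.0803  0.0147] [3.140e+00 1.000e-03 1.871e+00] t 26.6
(0.549, -0.079, 0.14) [ 0.0042 -0.0049 -0.2506] [0. 0. 0.]
(0.554, 0.239, 0.14, 1.871) [ 0.6088  0.1926 -0.2508] [ 0.0011  0.0005 -0.0001]
```

```bash
python3 -m pendant '[0,0,-0.03,0,0,0,-0.4, 0,0,-0.08,0,0,0,-0.4, 0,0,-0.15,0,0,0,-0.4, 0,0,-0.22,0,0,0,-0.4, 0.04,0.012,-0.25,0,0,0,-0.4, 0.11,0.035,-0.25,0,0,0,-0.4, 0.2,0.063,-0.25,0,0,0,-0.4, 0.29,0.092,-0.25,0,0,0,-0.4, 0.38,0.12,-0.25,0,0,0,-0.4, 0.47,0.149,-0.25,0,0,0,-0.4, 0.55,0.174,-0.25,0,0,0,-0.4, 0.6,0.19,-0.25,0,0,0,-0.4]' 30; python3 -c "
from h import *
go((.554,.239,.05,1.871))"
```

```text
time_s: 27.8
ee_pos: [0.5531, 0.2372, 0.1396]
eef_rot: [3.141, -0.0, 1.873]
force: [0.2, -0.6, -2.9]
grip_width: 0.0433
grip_force: 30.0
now [0.5531 0.2372 0.1396] [ 3.141 -0.     1.873] t 27.8
(0.554, 0.239, 0.05, 1.871) [0.0028 0.0027 0.1792] [ 0.0005 -0.0002  0.001 ]
```

```bash
python3 -m pendant '[0.008,0.003,0,0,0,0,-0.4, 0.008,0.003,0.05,0,0,0,-0.4, 0.008,0.003,0.11,0,0,0,-0.4, 0.008,0.003,0.15,0,0,0,-0.4, 0.008,0.003,0.174,0,0,0,-0.4, 0.008,0.003,0.18,0,0,0,-0.4, 0.008,0.003,0.18,0,0,0,-0.4, 0.008,0.003,0.18,0,0,0,-0.4, 0.008,0.003,0.18,0,0,0,-0.4]' 30; python3 -c "
from h import *
p=vision.camera('side');T=vision.camera('top')
a=np.hstack([cv2.resize(p['pixels'][110:210,170:310],(420,300)),cv2.resize(T['pixels'][170:310,60:200],(300,300))])
cv2.imwrite('pics/c10.png',a[:,:,::-1])
go((.554,.239,.0187,1.871))"
```

```text
time_s: 28.7
ee_pos: [0.5544, 0.2388, 0.0495]
eef_rot: [3.14, -0.0, 1.871]
force: [-0.9, 0.2, -1.2]
grip_width: 0.0433
grip_force: 30.0
now [0.5542 0.2388 0.0491] [ 3.141 -0.     1.871] t 28.8
(0.554, 0.239, 0.0187, 1.871) [ 0.0005 -0.0003  0.0609] [ 0.0006 -0.     -0.0001]
```

View pics/c10.png

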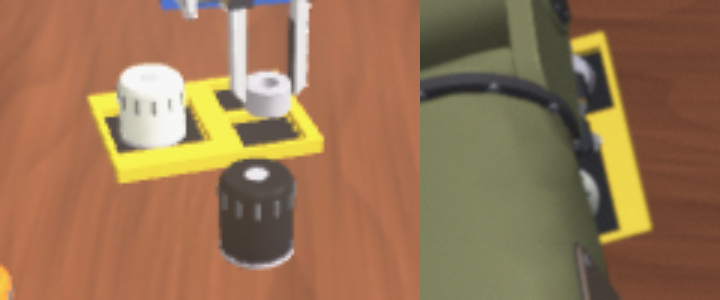

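```bash
python3 -c "
from h import *
p=vision.camera('side')
f=lambda X:((proj(p,np.array(X))-[170,110])*3).round()
for X in [(.554,.239,.035),(.554,.239,.004),(.534,.304,.004),(.45,.242,.004)]: print(X,f(X))
c=np.array([.494,.256]);a=np.deg2rad(17.2);R=np.array([[np.cos(a),-np.sin(a)],[np.sin(a),np.cos(a)]])
for q in [(-95,-70),(95,-70),(95,70),(-95,70)]: print(q,f([*(c+R@np.array(q)/1e3),.014]))"
```

```text
(0.554, 0.239, 0.035) [265. 107.]
(0.554, 0.239, 0.004) [264. 136.]
(0.534, 0.304, 0.004) [244. 102.]
(0.45, 0.242, 0.004) [153. 134.]
(-95, -70) [115. 171.]
(95, -70) [321. 139.]
(95, 70) [274.  71.]
(-95, 70) [86. 97.]
```

The projected tray corners match the picture to within about 2 mm, so the bearing will land in the front small pocket.

```bash
python3 -m pendant '[0,0,0.02,0,0,0,-0.4, 0,0,0.038,0,0,0,-0.4, 0,0,0.052,0,0,0,-0.4, 0,0,0.06,0,0,0,-0.4, 0,0,0.06,0,0,0,-0.4, 0,0,0.06,0,0,0,-0.4]' 30; python3 -m pendant '[0,0,0,0,0,0,0.2, 0,0,0,0,0,0,0.3, 0,0,0,0,0,0,0.3, 0,0,-0.06,0,0,0,0.3, 0,0,-0.14,0,0,0,0.3, 0,0,-0.22,0,0,0,0.3, 0,0,-0.3,0,0,0,0.3, -0.1,0,-0.35,0,0,0,0.3, -0.2,0,-0.38,0,0,0,0.3, -0.3,0,-0.38,0,0,0,0.3, -0.4,0,-0.38,0,0,0,0.3, -0.5,0,-0.38,0,0,0,0.3]'; python3 -c "
from h import *
S=vision.camera('side');T=vision.camera('top')
a=np.hstack([cv2.resize(S['pixels'][110:210,170:310],(420,300)),cv2.resize(T['pixels'][140:300,60:220],(300,300))])
b=np.hstack([cv2.resize(S['pixels'][180:384,160:392],(420,300)),cv2.resize(T['pixels'][60:360,180:480],(300,300))])
cv2.imwrite('pics/c11.png',np.vstack([a,b])[:,:,::-1])
for k,g in dict(filter_white=(.45,.242),bearing=(.554,.239)).items():
    ob=[(q,e) for q in(T,S) if (e:=near(k,q,np.array(g))) is not None]
    if ob: x,r=fit(k,ob,g,.004);print(k,len(ob),x.round(4),r.round(1).tolist())"
```

```text
time_s: 29.45
ee_pos: [0.5536, 0.2387, 0.0185]
eef_rot: [-3.141, -0.0, 1.871]
force: [-4.1, -1.2, 7.6]
grip_width: 0.0433
grip_force: 30.0
time_s: 30.65
ee_pos: [0.6259, 0.0052, 0.2087]
eef_rot: [3.141, 0.0, 1.871]
force: [-0.2, 0.3, 0.5]
grip_width: 0.061
grip_force: 0.0
filter_white 2 [0.4466 0.2443] [[1.7, 1.6, -0.3, -3.8], [-3.5, -1.9, 1.4, -2.5]]
bearing 2 [0.5478 0.2354] [[0.4, -3.9, -0.6, -0.4], [-2.0, -0.3, -5.3, 1.6]]
```

View pics/c11.png

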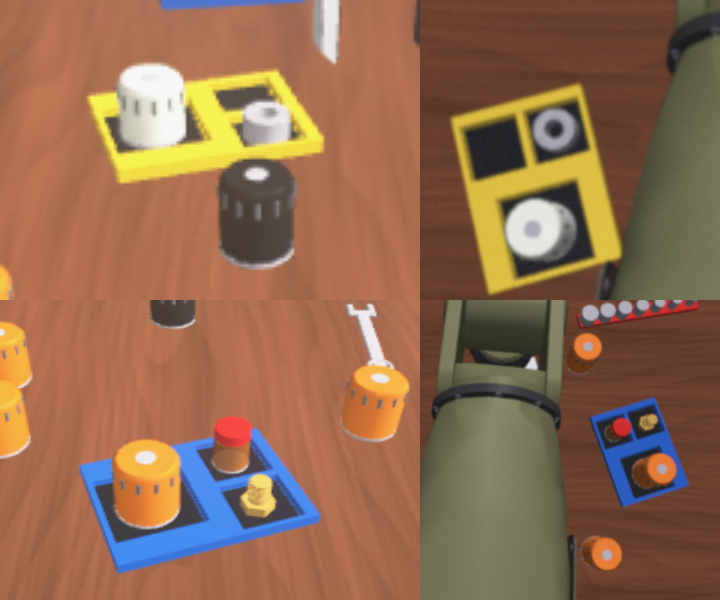

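All five parts stand upright in their pockets, the black filter and the wrench are where they were, and the gripper is empty and clear. I'm handing in.

```bash
python3 -c "
from station import order
print(order.hand_in())"
```

```text
the job is handed in; nothing more can be done
None
```

I completed the blue kit first, then the yellow one, with all five parts upright in their pockets in the last pictures, and handed the job in at about 31 s of the 109 s; no verdict was returned.

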